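# Square up the guide block in its set-up fixture

### The arm

A 6-joint arm with a two-finger parallel gripper is mounted at the origin on the work surface. World frame = base frame: x ahead of the robot, y to its left, z up, the work surface at z = 0. Lengths are in m, angles in rad, forces in N, time in s.
With the tool pointing down it reaches from about 0.275 to 1 m from the base axis. Payload 8.4 kg.
Tool frame: the origin (TCP) lies on the centre line of the jaws, within the pads' length; the fingertips stand 25 mm ahead of it and the grasp point (between the pads) lies 6 mm ahead of it (arm.finger_overhang is the distance from the TCP to the fingertips, in m); z points along the fingers, y is the line along which they close (so a half turn about z gives the same grasp; the last joint's range is limited). The gripper opens to 85 mm and grips with 20 to 120 N. Pads are 22 mm wide; open, the fingers measure 114 mm over their backs; the gripper's body (76 mm by 85 mm) begins 54 mm behind the grasp point. The pads swing forward as they close: fully open they stand 13 mm farther back than shut.
Start: joints at [-1.351, 0.353, 1.633, -0, 1.155, -0.002], TCP at [0.137, -0.61, 0.217] pointing down, gripper open.
Joint ranges: [-2.63, 2.63], [-0.92, 2.1], [0.06, 2.66], [-1.3, 4.44], [0, 2.69], [-3.02, 3.02]. Speed limits (rad/s): [2.22, 2.22, 2.79, 3.14, 3.14, 3.14].

### API

Orientations are given as a rotation vector (axis times angle).
In Python, from station import arm gives the robot as it stands.
- The arm moves only by the tool carry_out, never from a script. Its argument "rows" is a list of rows, each a list of 7 numbers: the shift along the tool's x, y, z in cm, then the turn, a rotation vector about the tool's x, y, z in degrees, then the opening, from 0 (shut) to 1 (fully open). A call has 1 to 12 rows; each row shifts and turns the commanded pose from where the row before left it, along the tool's axes as they then stand; what a row does not reach is not made up. A row lasts 1/10 s, in which the tool goes at most 50 mm and 8.59 degrees, less where a joint would pass 70% of its speed; a pose out of reach is approached as far as the arm can. A call is refused whole if a number of a shift passes 5 or a number of a turn 8.59, either way. A call with a gripper value outside its range is refused whole. The fingers move at their own pace and stop on an object; the grip force is fixed at half the most. Time passes only in rows, so rows that do not move let the fingers close. It gives the time, the measured TCP pose, the force, the opening and the grip force at its end, in the units of the state.
- arm.get_obs(): the state, without advancing time (a new reading comes with each control period).
- arm.grab_frame(name): name is "side" or "top" or "wrist"; returns a dict with "image" (400x640x3 uint8, red, green, blue), "z_map" (400x640 float32, m along the optical axis (not along the pixel's ray), 0 where there is no reading), "K" (3x3 intrinsics, pixels), "xyz" and "attitude" of the camera in the world. Camera axes: x right, y down, z forward; pixel columns grow to the right and rows downward; lengths in m; the calibration is good to about 2 mm. A picture is of the moment at which its call begins.
- arm.sign_off(): hands the job in; it is judged then, once.
Trained networks look in a picture, given as the dict that the camera call returned (one of the last four; its "shot" number tells which), for a name from the list of things; names that differ only in an ending like _2 or _b are one class to them, and where a whole thing is asked for, a point or a joint stands for the part that bears it (a point fixed in the world has none). Each returns a list of dicts, best first, with "conf" (0 to 1); they miss things now and then, are a little off and sometimes report something else, mostly with a low value. They report only what shows in the picture. A call takes as long as a camera call. They do not tell look-alikes from the thing itself.
- arm.boxes_of(label, picture): "extent" ([centre column, centre row, width, height] in pixels, round what is visible of it).
- arm.trace(label, picture): "pixels" (400x640 bool, what is visible of it) and "extent" ([centre column, centre row, width, height] in pixels, round what is visible of it).
The state is a dict: "clock": time; "q": joint angles; "joint_velocities": joint speeds; "effort": joint torques, N m; "position": TCP position; "orientation": TCP orientation; "ft_force": force on the tool from outside, world axes, zero at the start; "torque": the same for the moment, N m; "gripper_width": finger opening in m; "finger_force": force on a finger pad.
Only numpy, scipy, OpenCV 4.12 (cv2) and the standard library are available. Lean on these libraries where they do the work, as an engineer would, in place of code of your own. Each camera call takes 0.05 s, during which the arm holds its last target. There are 200 camera calls.

### The job

Set the aluminium guide block upright and fully home in the pocket of the steel set-up plate and let go of it. Then take the machinist's square, stand it on the free part of the plate with its back towards the block, about mid-width, and press it firmly down and into the corner until its base lies flat on the plate and its back flat against the block. Finish while still gripping the square and pressing it both ways; do not let go, drop neither part, and leave the other things on the bench alone.

Things in the scene. Friction and masses are not known exactly. Their poses are not given: they have to be found in the camera images.
- fixture: Set-up fixture, fixed to the bench, yaw within 0.4 rad: dark steel plate 90 (x) x 260 (y) x 22 mm high, origin at the centre of its underside. Pocket 52 (x) x 42 (y) mm, 12 mm deep, 4 mm chamfer, centred at y = +70 mm. Behind it, at y = +91.5 to +116.5 mm, a blue back stop 60 mm wide, 40 mm above the plate, upper front edge rounded. The square goes on the free top, y = -130 to +49 mm.
- pocket (a point): Centre of the pocket's floor, 10 mm above the bench, axes as the fixture's; the block's origin comes here when it is seated.
- corner (a point): Where plate and seated block meet: on the plate's top (22 mm above the bench), mid-width, at y = +51 mm of the fixture: the block's face once it is pressed back against the pocket's far wall (up to 2 mm nearer the free end before). Axes as the fixture's: +y is the way to press the square. Friction on the plate takes up part of the push, so slide in with little down force and press down last.
- block: Aluminium guide block, loose, about 0.4 kg, 50 (x) x 40 (y) x 80 mm (z), a black line along y and two dark dots on its top. Stands upright; origin at the centre of its underside. Its 50 mm side goes across the plate, either way round. 1 mm play on each side in the pocket; seated, it stands 68 mm proud of the plate.
- square: Machinist's square, loose, about 0.36 kg, upright: steel base bar 20 (x) x 90 (y) x 20 mm (z) and brass-coloured upright blade 8 mm thick (x), 26 mm wide (y = +19 to +45 mm), its top 70 mm above the underside. Origin: centre of the bar's underside. Blade edge and bar end are flush at y = +45 mm: this is the back, facing +y. Grasp across x, on bar or blade.
- heel (a point): The square's outer corner: foot of its back, mid-width, on the underside, 45 mm along +y of the square's origin; axes as the square's.
- hexkey: Dark hex key, 100 mm long, 8 mm thick, loose; bystander.
- driver: Red-handled screwdriver, about 200 mm long, lying loose; bystander.
- spool: Orange plastic spool, 70 mm across, 50 mm high, loose; bystander.
- oil: Yellow oil bottle with a red cap, 56 mm across, 140 mm high, loose; bystander.
- dish: Steel dish of brass screws, 90 mm across, 30 mm high, loose; bystander.
Things that resemble listed ones, but are neither listed nor needed, are in the scene too. What is shaped like the square but blue, orange or turquoise is not meant.

How it is judged:
By the outcome, as a careful person would: the job done as asked, in the order asked, and still so for the second after the job is handed in, while the arm keeps its last pose, push and grip.
It also fails if it takes over 72 s, if anything falls off the work surface, if the arm or the gripper's body presses on something with over 40 N, if the wrist force passes 120 N, or if a joint passes its speed limit or range.

## Working session

There is one attempt and no reset: what is moved stays moved. The work goes in short steps, Python scripts to look and compute and a tool call to move; the robot and the scene stay as the last step left them, time stands still between calls to the robot, and variables do not carry over. Pictures are saved under pics/ and viewed, at most 10 in all, crops included, and the job is handed in when it is done.

Besides the shell and the picture viewer there is one more tool, called after "Request:" as name(argument=value, ...), one argument or row to a line, values as JSON. carry_out: Moves the arm, as the interface text tells. Its arguments: {"type":"object","properties":{"rows":{"type":"array","items":{"type":"array","items":{"type":"number"}}}},"required":["rows"]}

```bash
ls; mkdir -p pics; cat > h.py <<'E'
import numpy as np, cv2
from scipy.spatial.transform import Rotation as R
from station import arm
def Rc(f):
    a=np.array(f["attitude"],float)
    return a if a.shape==(3,3) else R.from_rotvec(a).as_matrix()
def cloud(f,m=None):
    z=f["z_map"]; ok=z>0
    if m is not None: ok&=m
    v,u=np.nonzero(ok); d=z[v,u]; K=f["K"]
    p=np.c_[(u-K[0,2])/K[0,0]*d,(v-K[1,2])/K[1,1]*d,d]
    return p@Rc(f).T+np.array(f["xyz"]), np.c_[u,v]
def save(n,im): cv2.imwrite(f"pics/{n}.png",cv2.cvtColor(np.ascontiguousarray(im),cv2.COLOR_RGB2BGR))
E
python3 - <<'E'
from h import *
fs={}
for n in("top","side"):
    f=arm.grab_frame(n);fs[n]=f
    print(n,f["xyz"],f["attitude"],f["K"][0,0])
    for l in("fixture","block","square"):
        for t in arm.trace(l,f)[:4]:
            p,_=cloud(f,t["pixels"]); 
            print(l,round(t["conf"],2),np.round(t["extent"]),len(p),np.round(np.median(p,0),3),np.round(np.percentile(p,2,axis=0),3),np.round(np.percentile(p,98,axis=0),3))
save("both",np.vstack([fs["top"]["image"],fs["side"]["image"]])[:, :].copy() if 0 else cv2.resize(np.vstack([fs["top"]["image"],fs["side"]["image"]]),(480,600),interpolation=cv2.INTER_AREA))
save("top",fs["top"]["image"])
o=arm.get_obs();print(o)
E
```

```text
pics
top [0.31934511 0.01946617 1.40071929] [-2.14802852  2.12106346 -0.2098719 ] 474.82553518305355
fixture 0.6 [314. 194.  93.  50.] 2820 [0.592 0.053 0.023] [ 0.528 -0.069  0.001] [0.659 0.175 0.064]
block 0.67 [446. 224.  23.  19.] 415 [ 0.501 -0.327  0.078] [ 0.479 -0.354  0.   ] [ 0.529 -0.313  0.085]
square 0.84 [193. 188.  16.  35.] 269 [0.607 0.402 0.022] [0.565 0.385 0.005] [0.642 0.424 0.073]
square 0.81 [235. 192.  17.  33.] 245 [0.582 0.276 0.021] [0.546 0.26  0.004] [0.63  0.289 0.073]
square 0.61 [260. 288.  31.  18.] 269 [0.31  0.197 0.024] [0.283 0.157 0.016] [0.341 0.236 0.032]
square 0.54 [165. 223.  30.  30.] 314 [0.501 0.476 0.021] [0.466 0.444 0.001] [0.528 0.515 0.072]
side [0.11193961 0.99628889 1.25547376] [-0.56354201  2.73348234 -1.04412763] 467.22808593827443
fixture 0.68 [294. 223.  41.  61.] 1665 [0.587 0.07  0.022] [ 0.527 -0.067  0.   ] [0.658 0.184 0.064]
block 0.56 [354. 154.  21.  26.] 304 [ 0.501 -0.318  0.053] [ 0.478 -0.35   0.004] [ 0.53  -0.309  0.084]
square 0.65 [262. 331.  15.  37.] 263 [0.499 0.484 0.02 ] [ 0.467  0.446 -0.   ] [0.533 0.521
[... 319 characters left out ...]
4, 'q': array([-1.35140169e+00,  3.53127463e-01,  1.63346967e+00, -3.19992352e-05,
        1.15519478e+00, -2.39395554e-03]), 'joint_velocities': array([ 3.72817755e-04, -4.91650923e-05, -1.72923453e-03,  7.00186819e-05,
       -1.73749048e-04,  1.03146337e-03]), 'effort': array([ 5.73557918e-05, -6.04552603e+01, -3.42010295e+01,  5.10670930e-05,
        3.97347743e-03,  1.08297175e-05]), 'position': array([ 0.13746722, -0.60964536,  0.21717145]), 'orientation': array([-3.12209953e+00, -3.47669700e-01,  7.96024193e-05]), 'ft_force': array([ 0.9004761 ,  0.77306944, -1.34539845]), 'torque': array([0.04386584, 0.0155413 , 0.05523216]), 'finger_force': 0.0, 'gripper_width': 0.08525721896455761}
```

View pics/top.png

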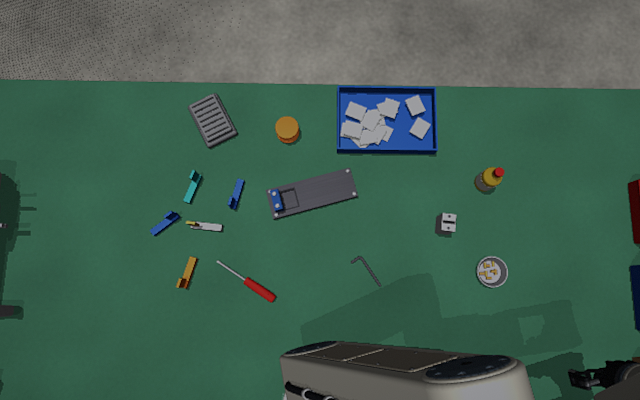

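The top view shows five square-shaped things: turquoise (193,186), blue (236,194), blue (166,223), orange (188,272), and steel with a brass-coloured blade (205,226). Only the last fits the description. The block is at (448,223), and the fixture runs from (270,205) to (355,180) with its blue stop on the left. I'll confirm the square in a crop and fit poses.

```bash
cat >> h.py <<'E'
def rect(p,z0,z1):
    q=p[(p[:,2]>z0)&(p[:,2]<z1)]
    (c,s,a)=cv2.minAreaRect((q[:,:2]*1000).astype(np.float32))
    return np.round(c,1),np.round(s,1),round(a,1),len(q),round(float(np.median(q[:,2])),4)
E
python3 - <<'E'
from h import *
for n in("top","side"):
    f=arm.grab_frame(n)
    if n=="top": save("crop",cv2.resize(f["image"][170:270,150:500],(800,229),interpolation=cv2.INTER_CUBIC)); T=f
    else: save("crop2",cv2.resize(f["image"][130:350,230:380],(409,600),interpolation=cv2.INTER_CUBIC))
    p,uv=cloud(f)
    def box(x0,x1,y0,y1): return p[(p[:,0]>x0)&(p[:,0]<x1)&(p[:,1]>y0)&(p[:,1]<y1)]
    fx=box(.5,.69,-.1,.21); bl=box(.46,.55,-.37,-.29); sq=box(.465,.52,.30,.425)
    print(n,"fix",rect(fx,.017,.027),"stop",rect(fx,.055,.07))
    print("block",rect(bl,.074,.09)); print("bar",rect(sq,.014,.026),"blade",rect(sq,.06,.08), "all", rect(sq,.01,.09))
E
```

```text
top fix (array([594.3,  52.9]), array([ 91.8, 260. ]), 16.4, 1989, 0.0224) stop (array([565.4, 153. ]), array([60. , 24.8]), 16.1, 182, 0.0626)
block (array([ 504.4, -335.4]), array([40.8, 49.8]), 84.3, 254, 0.0808)
bar (array([491.7, 357.8]), array([90. , 20.4]), 84.5, 185, 0.0209) blade (array([494.7, 390.9]), array([27.9,  8.4]), 78.1, 33, 0.07) all (array([494.3, 358.5]), array([92. , 25.5]), 84.5, 244, 0.0216)
side fix (array([595.3,  54.4]), array([ 90.9, 266.2]), 16.0, 1152, 0.0222) stop (array([566.2, 154.2]), array([60. , 30.9]), 14.2, 129, 0.0623)
block (array([ 504.9, -334. ]), array([48. , 49.4]), 78.3, 97, 0.0795)
bar (array([492.9, 361.5]), array([90. , 22.6]), 85.4, 146, 0.0199) blade (array([496.6, 394.5]), array([27.4,  8.6]), 83.9, 33, 0.0701) all (array([493. , 362.5]), array([92.1, 22.6]), 85.4, 245, 0.0216)
```

View pics/crop.png

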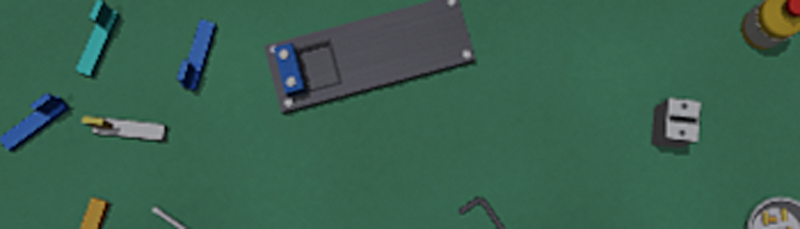

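The crop shows the steel/brass square at crop (127,128), the only one of the five with a steel bar and brass blade. The fixture is centred near (594,53) mm at 16.2° yaw. The block is near (504,-335) mm, with its line (its y axis) at 84.3°. I'll move above the block now.

Request:
carry_out(
  rows=[
    [4.19, -1.87, -0.33, 0, 0, 0, 1],
    [4.19, -1.87, -0.33, 0, 0, 0, 1],
    [4.19, -1.87, -0.33, 0, 0, 0, 1],
    [4.19, -1.87, -0.33, 0, 0, 0, 1],
    [4.19, -1.87, -0.33, 0, 0, 0, 1],
    [4.19, -1.87, -0.33, 0, 0, 0, 1],
    [4.19, -1.87, -0.33, 0, 0, 0, 1],
    [4.19, -1.87, -0.33, 0, 0, 0, 1],
    [4.19, -1.87, -0.33, 0, 0, 0, 1],
    [4.19, -1.87, -0.33, 0, 0, 0, 1],
    [0, 0, 0, 0, 0, 0, 1],
  ],
)

```text
clock: 1.6
position: [0.5092, -0.332, 0.2508]
orientation: [-3.121, -0.354, -0.004]
ft_force: [-0.5, -0.9, 0.4]
gripper_width: 0.0857
finger_force: 0.0
```

Request:
carry_out(
  rows=[
    [0, 0, 0, 0, 0, -7.16, 1],
    [0, 0, 0, 0, 0, -7.16, 1],
    [0, 0, 0, 0, 0, -7.16, 1],
    [0, 0, 0, 0, 0, -7.16, 1],
    [0, 0, 0, 0, 0, -7.16, 1],
    [0, 0, 0, 0, 0, -7.16, 1],
    [0, 0, 0, 0, 0, -7.16, 1],
    [0, 0, 0, 0, 0, -7.16, 1],
    [0, 0, 0, 0, 0, -7.16, 1],
    [0, 0, 0, 0, 0, -7.16, 1],
    [0, 0, 0, 0, 0, 0, 1],
    [0, 0, 0, 0, 0, 0, 1],
  ],
)

```text
clock: 2.8
position: [0.5046, -0.3354, 0.2502]
orientation: [-2.333, -2.104, 0.0]
ft_force: [0.5, -0.0, 0.1]
gripper_width: 0.0855
finger_force: 0.0
```

```bash
cat >> h.py <<'E'
def yawy(o):
    M=R.from_rotvec(o["orientation"]).as_matrix(); return np.degrees(np.arctan2(M[1,1],M[0,1])),M
def go(x,y,z,ay=None):
    "total shift in tool axes (cm) then turn about tool z (deg) to reach TCP x,y,z with tool y at world angle ay"
    o=arm.get_obs(); a,M=yawy(o)
    s=M.T@(np.array([x,y,z])-o["position"])*100
    t=0 if ay is None else -((ay-a+90)%180-90)
    print("t",round(o["clock"],2),"pos",np.round(o["position"],4),"ay",round(a,2),"tilt",np.round(M[2],4),"F",np.round(o["ft_force"],1),"w",round(o["gripper_width"],4),"ff",round(o["finger_force"],1),"| shift",np.round(s,2),"turn",round(t,2))
E
python3 - <<'E'
from h import *
f=arm.grab_frame("wrist"); save("w1",f["image"]); print(f["xyz"])
p,uv=cloud(f)
b=p[(p[:,0]>.45)&(p[:,0]<.56)&(p[:,1]>-.39)&(p[:,1]<-.27)]
print(rect(b,.074,.09))
go(.5045,-.335,.25,-5.7)
E
```

```text
[ 0.51205194 -0.26227746  0.40755675]
(array([ 505.3, -335.4]), array([40. , 49.9]), 83.4, 2213, 0.0807)
t 2.85 pos [ 0.5048 -0.3354  0.2503] ay -5.9 tilt [-1.e-04 -1.e-04 -1.e+00] F [ 0.1 -0.   0. ] w 0.0852 ff 0.0 | shift [ 0.03 -0.03  0.03] turn -0.2
```

View pics/w1.png

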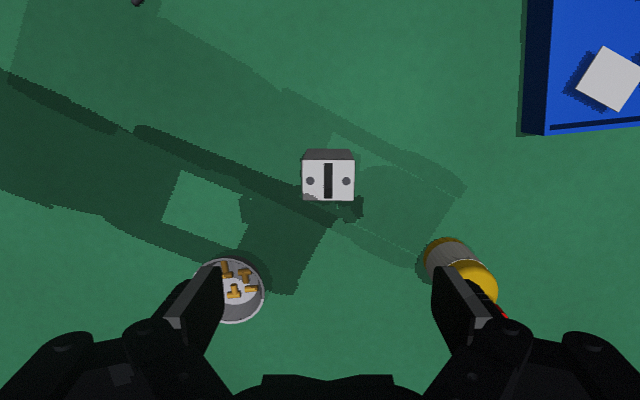

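The wrist view shows the block at (328,181), the dish at (238,290) and the oil bottle at (465,275). Both are clear of the fingers. The block fit of (505.2,-335.4) mm, top 80.7 mm, agrees with the overhead view, so I'll descend and grip it.

Request:
carry_out(
  rows=[
    [0, 0, 0, 0, 0, 0.7, 1],
    [0, 0.05, 4, 0, 0, 0, 1],
    [0, 0, 4, 0, 0, 0, 1],
    [0, 0, 4, 0, 0, 0, 1],
    [0, 0, 3.5, 0, 0, 0, 1],
    [0, 0, 2.4, 0, 0, 0, 1],
    [0, 0, 1, 0, 0, 0, 1],
    [0, 0, 0, 0, 0, 0, 1],
    [0, 0, 0, 0, 0, 0, 0],
    [0, 0, 0, 0, 0, 0, 0],
    [0, 0, 0, 0, 0, 0, 0],
    [0, 0, 0, 0, 0, 0, 0],
  ],
)

```text
clock: 4.05
position: [0.5098, -0.3375, 0.0662]
orientation: [2.335, 2.087, 0.005]
ft_force: [12.2, 2.6, 41.5]
gripper_width: 0.0283
finger_force: 37.1
```

Request:
carry_out(
  rows=[
    [0, 0, 0, 0, 0, 0, 0],
    [0, 0, 0, 0, 0, 0, 0],
    [0, 0, 0, 0, 0, 0, 0],
    [0, 0, 0, 0, 0, 0, 0],
    [0, 0, 0, 0, 0, 0, 0],
    [0, 0, 0, 0, 0, 0, 0],
  ],
)

```text
clock: 4.65
position: [0.5176, -0.3408, 0.0708]
orientation: [2.324, 2.076, 0.015]
ft_force: [16.9, 2.1, 38.7]
gripper_width: 0.0002
finger_force: 29.9
```

```bash
python3 - <<'E'
from h import *
go(.5748,.1206,.061,16.2)
f=arm.grab_frame("wrist"); p,uv=cloud(f)
b=p[(p[:,0]>.45)&(p[:,0]<.56)&(p[:,1]>-.36)&(p[:,1]<-.31)&(p[:,2]<.0875)]
print(rect(b,.074,.087))
E
```

```text
t 4.65 pos [ 0.5176 -0.3408  0.0708] ay -6.44 tilt [-0.0099  0.0253 -0.9996] F [16.9  2.1 38.7] w 0.0002 ff 29.9 | shift [46.5   0.48  0.53] turn -22.64
(array([ 494.8, -335.4]), array([40.7, 50.5]), 83.6, 7503, 0.0822)
```

```bash
python3 - <<'E'
from h import *
a=arm.grab_frame("wrist"); s=arm.grab_frame("side");t=arm.grab_frame("top")
im=np.vstack([a["image"],np.hstack([cv2.resize(s["image"][110:200,300:444],(320,200)),cv2.resize(t["image"][180:270,390:534],(320,200))])])
save("w2",im)
E
```

```text
(no output)
```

View pics/w2.png

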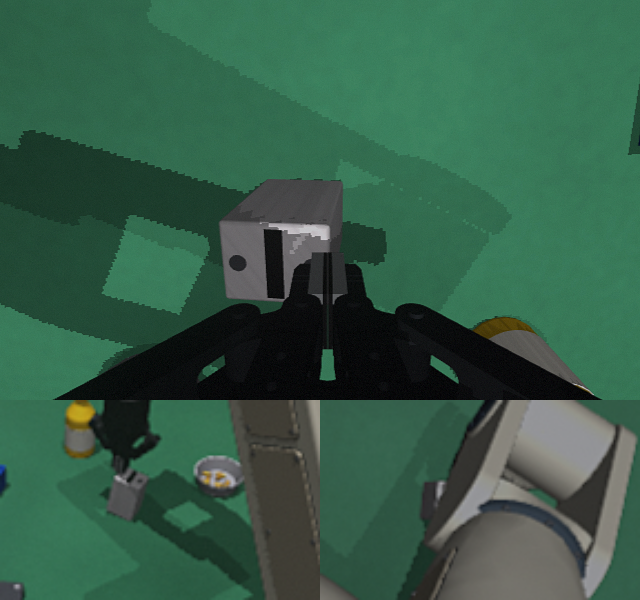

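```bash
python3 - <<'E'
from h import *
f=arm.grab_frame("wrist"); z=f["z_map"]
p=np.full((400,640,3),np.nan); q,uv=cloud(f); p[uv[:,1],uv[:,0]]=q
for u,v in [(225,228),(340,228),(232,295),(280,295),(250,260),(290,260),(275,185),(340,185),(240,235),(328,240),(328,258),(328,280),(328,320),(300,275),(350,275),(120,250)]:
    print(u,v,np.round(np.nanmedian(p[v-1:v+2,u-1:u+2].reshape(-1,3),0),4))
E
```

```text
225 228 [ 0.4746 -0.3167  0.0803]
340 228 [ 0.526  -0.3433  0.0274]
232 295 [ 0.4712 -0.3502  0.0798]
280 295 [ 0.4941 -0.3509  0.083 ]
250 260 [ 0.4832 -0.3326  0.0816]
290 260 [ 0.5013 -0.3336  0.0841]
275 185 [ 0.4904 -0.314   0.0198]
340 185 [ 0.529  -0.3189  0.0188]
240 235 [ 0.4809 -0.3202  0.0815]
328 240 [ 0.5191 -0.3255  0.0857]
328 258 [ 0.5184 -0.3296  0.0948]
328 280 [ 0.5179 -0.3289  0.114 ]
328 320 [ 0.5165 -0.3395  0.1229]
300 275 [ 0.5068 -0.3322  0.1018]
350 275 [ 0.5263 -0.3341  0.1026]
120 250 [ 0.3751 -0.3514  0.0008]
```

```bash
python3 - <<'E'
from h import *
print(arm.finger_overhang,[a for a in dir(arm) if a[0]!='_'])
f=arm.grab_frame("wrist");o=arm.get_obs();_,M=yawy(o)
print(M.T@(np.array(f["xyz"])-o["position"]), M.T@Rc(f))
q,uv=cloud(f); t=(q-o["position"])@M
m=(abs(t[:,0])<.03)&(abs(t[:,1])<.03)
c=t[m]
# finger-coloured (dark) points: z along the tool
im=f["image"][uv[m][:,1],uv[m][:,0]].mean(1)
for lo in np.arange(-.08,.06,.01):
    s=(c[:,2]>=lo)&(c[:,2]<lo+.01); 
    if s.sum(): print(round(lo,3),s.sum(),np.round(np.median(c[s],0),3),np.round(np.median(im[s])))
E
```

```text
0.025 ['Unreachable', 'boxes_of', 'finger_overhang', 'get_obs', 'grab_frame', 'sign_off', 'trace']
[ 0.07348464 -0.00020551 -0.1573253 ] [[-1.11056868e-03 -9.57592833e-01 -2.88122773e-01]
 [ 9.99999292e-01 -1.18683948e-03  9.00348385e-05]
 [-4.28172199e-04 -2.88122469e-01  9.57593473e-01]]
-0.08 4976 [ 0.008  0.003 -0.072] 13.0
-0.07 4472 [ 0.012  0.002 -0.065] 12.0
-0.06 1665 [ 0.009  0.    -0.054] 14.0
-0.05 806 [ 0.011 -0.    -0.044] 29.0
-0.04 862 [ 0.008  0.    -0.035] 20.0
-0.03 633 [ 0.011 -0.    -0.026] 23.0
-0.02 3995 [ 0.011 -0.019 -0.013] 105.0
-0.01 607 [ 0.023 -0.011 -0.005] 74.0
-0.0 549 [ 0.023 -0.011  0.005] 73.0
0.01 477 [ 0.023 -0.01   0.015] 72.0
0.02 446 [ 0.023 -0.008  0.025] 72.0
0.03 391 [ 0.023 -0.008  0.035] 71.0
0.04 352 [ 0.024 -0.006  0.045] 70.0
0.05 327 [ 0.024 -0.007  0.055] 70.0
0.06 1004 [0.024 0.005 0.07 ] 79.0
```

Request:
carry_out(
  rows=[
    [0, 0, -0.5, 0, 0, 0, 0],
    [0, 0, -0.5, 0, 0, 0, 0],
    [0, 0, -0.5, 0, 0, 0, 0],
    [0, 0, -0.5, 0, 0, 0, 0],
    [0, 0, -0.5, 0, 0, 0, 0],
    [0, 0, 0, 0, 0, 0, 0],
  ],
)

```text
clock: 5.55
position: [0.5056, -0.3353, 0.0868]
orientation: [2.342, 2.094, 0.0]
ft_force: [0.2, -0.1, 0.9]
gripper_width: 0.0
finger_force: 0.0
```

```bash
cat >> h.py <<'E'
def tooldump(lo,hi,st=.005,w=.06):
    f=arm.grab_frame("wrist");o=arm.get_obs();_,M=yawy(o)
    q,uv=cloud(f); t=(q-o["position"])@M
    m=(abs(t[:,0])<.02)&(abs(t[:,1])<w); c=t[m]; im=f["image"][uv[m][:,1],uv[m][:,0]].mean(1)
    for a in np.arange(lo,hi,st):
        s=(c[:,2]>=a)&(c[:,2]<a+st)
        if s.sum(): print(round(a,3),s.sum(),np.round(c[s].min(0),3),np.round(c[s].max(0),3),np.round(np.median(im[s])))
    return f
E
python3 - <<'E'
from h import *
go(.5,-.33,.1)
f=tooldump(-.06,.08); save("w3",f["image"])
E
```

```text
t 5.55 pos [ 0.5056 -0.3353  0.0868] ay -6.4 tilt [-1.e-04  3.e-04 -1.e+00] F [ 0.2 -0.1  0.9] w 0.0 ff 0.0 | shift [ 0.46 -0.62 -1.33] turn 0
-0.06 643 [-0.008 -0.029 -0.06 ] [ 0.014  0.027 -0.055] 12.0
-0.055 837 [-0.012 -0.01  -0.055] [ 0.012  0.016 -0.05 ] 18.0
-0.05 333 [ 0.007 -0.014 -0.05 ] [ 0.012  0.014 -0.045] 47.0
-0.045 498 [ 0.006 -0.014 -0.045] [ 0.012  0.014 -0.04 ] 16.0
-0.04 448 [ 0.006 -0.014 -0.04 ] [ 0.012  0.014 -0.035] 19.0
-0.035 399 [ 0.006 -0.014 -0.035] [ 0.012  0.014 -0.03 ] 21.0
-0.03 357 [ 0.006 -0.014 -0.03 ] [ 0.012  0.014 -0.025] 19.0
-0.025 249 [ 0.006 -0.013 -0.025] [ 0.012  0.013 -0.02 ] 31.0
-0.02 43 [ 0.01  -0.007 -0.02 ] [ 0.011  0.007 -0.017] 51.0
-0.0 1017 [-0.019 -0.024  0.003] [0.02  0.025 0.005] 110.0
0.005 4337 [-0.02  -0.025  0.005] [0.02  0.025 0.01 ] 112.0
0.01 294 [ 0.019 -0.024  0.01 ] [0.02  0.025 0.015] 72.0
0.015 257 [ 0.019 -0.024  0.015] [0.02  0.024 0.02 ] 72.0
0.02 246 [ 0.019 -0.024  0.02 ] [0.02  0.024 0.025] 72.0
0.025 233 [ 0.019 -0.024  0.025] [0.02  0.024 0.03 ] 72.0
0.03 210 [ 0.019 -0.024  0.03 ] [0.02  0.024 0.035] 72.0
0.035 196 [ 0.019 -0.024  0.035] [0.02  0.024 0.04 ] 71.0
0.04 179 [ 0.019 -0.024  0.04 ] [0.02  0.024 0.045] 71.0
0.045 175 [ 0.019 -0.024  0.045] [0.02  0.024 0.05 ] 70.0
0.05 160 [ 0.019 -0.024  0.05 ] [0.02  0.024 0.055] 70.0
0.055 144 [ 0.019 -0.024  0.055] [0.02  0.024 0.06 ] 70.0
0.06 136 [ 0.019 -0.024  0.06 ] [0.02  0.024 0.065] 70.0
0.065 122 [ 0.019 -0.024  0.065] [0.02  0.024 0.07 ] 69.0
0.07 138 [ 0.019 -0.024  0.07 ] [0.02  0.024 0.075] 69.0
0.075 114 [ 0.019 -0.024  0.075] [0.02  0.024 0.08 ] 69.0
0.08 801 [-0.02 -0.06  0.08] [0.02  0.06  0.085] 78.0
```

View pics/w3.png

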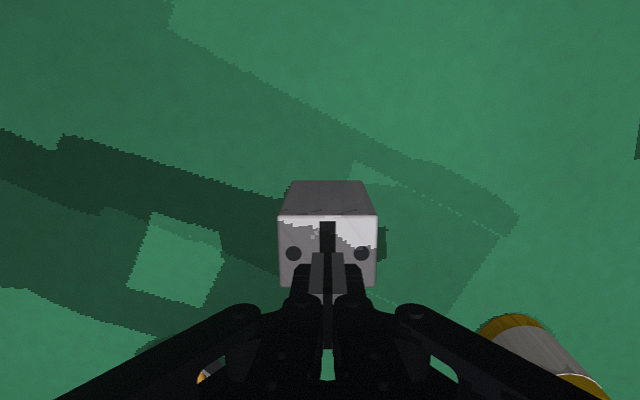

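The wrist view shows the block upright again and centred under the jaws at (328,250). The measured closed fingertips end at tool z ≈ -17 mm, not +25 mm, so the real fingers sit 42 mm farther back than the text says. I'll use the measured value, open up and grasp lower.

Request:
carry_out(
  rows=[
    [0, 0, 0, 0, 0, 0, 1],
    [0, 0, 0, 0, 0, 0, 1],
    [0, 0, 0, 0, 0, 0, 1],
    [0, 0, 0, 0, 0, 0, 1],
    [0, 0, 0, 0, 0, 0, 1],
    [0, 0, 0, 0, 0, 0, 1],
    [0, 0, 0, 0, 0, 0, 1],
    [0, 0, 0, 0, 0, 0, 1],
  ],
)

```text
clock: 6.4
position: [0.5056, -0.3352, 0.0863]
orientation: [2.342, 2.094, 0.0]
ft_force: [-0.8, -0.2, -0.1]
gripper_width: 0.0853
finger_force: 0.0
```

```bash
python3 - <<'E'
from h import *
go(.5052,-.3354,.017)
tooldump(-.06,.015)
E
```

```text
t 6.4 pos [ 0.5056 -0.3352  0.0863] ay -6.4 tilt [-0.  0. -1.] F [-0.8 -0.2 -0.1] w 0.0853 ff 0.0 | shift [-0.02 -0.04  6.93] turn 0
-0.06 1160 [-0.011 -0.057 -0.06 ] [ 0.012  0.057 -0.055] 9.0
-0.055 1159 [-0.012 -0.057 -0.055] [ 0.012  0.057 -0.05 ] 10.0
-0.05 1012 [-0.012 -0.057 -0.05 ] [ 0.012  0.056 -0.045] 10.0
-0.045 924 [-0.011 -0.056 -0.045] [ 0.012  0.056 -0.04 ] 11.0
-0.04 797 [-0.011 -0.057 -0.04 ] [ 0.012  0.056 -0.035] 11.0
-0.035 574 [-0.011 -0.055 -0.035] [ 0.012  0.054 -0.03 ] 10.0
-0.03 141 [-0.009 -0.043 -0.03 ] [ 0.01   0.043 -0.028] 12.0
-0.0 1301 [-0.018 -0.024  0.003] [0.02  0.024 0.005] 107.0
0.005 6058 [-0.02  -0.025  0.005] [0.02  0.025 0.01 ] 108.0
0.01 283 [ 0.019 -0.025  0.01 ] [0.02  0.024 0.015] 71.0
```

Open, the tips sit at tool z -30 mm, which matches the 42 mm offset. Descending and gripping.

Request:
carry_out(
  rows=[
    [0, -0.04, 1.5, 0, 0, 0, 1],
    [0, 0, 1.8, 0, 0, 0, 1],
    [0, 0, 1.8, 0, 0, 0, 1],
    [0, 0, 1.2, 0, 0, 0, 1],
    [0, 0, 0.6, 0, 0, 0, 1],
    [0, 0, 0, 0, 0, 0, 1],
    [0, 0, 0, 0, 0, 0, 0],
    [0, 0, 0, 0, 0, 0, 0],
    [0, 0, 0, 0, 0, 0, 0],
    [0, 0, 0, 0, 0, 0, 0],
    [0, 0, 0, 0, 0, 0, 0],
    [0, 0, 0, 0, 0, 0, 0],
  ],
)

```text
clock: 7.65
position: [0.5056, -0.3355, 0.0182]
orientation: [2.341, 2.093, 0.0]
ft_force: [-1.2, 0.1, 6.3]
gripper_width: 0.0492
finger_force: 63.4
```

Request:
carry_out(
  rows=[
    [0, 0, 0, 0, 0, 0, 0],
    [0, 0, -1, 0, 0, 0, 0],
    [0, 0, -2, 0, 0, 0, 0],
    [0, 0, -2, 0, 0, 0, 0],
    [0, 0, -2, 0, 0, 0, 0],
    [0, 0, -2, 0, 0, 0, 0],
    [0, 0, -2, 0, 0, 0, 0],
    [0, 0, -1, 0, 0, 0, 0],
    [0, 0, 0, 0, 0, 0, 0],
    [0, 0, 0, 0, 0, 0, 0],
  ],
)

```text
clock: 8.65
position: [0.5048, -0.3348, 0.1367]
orientation: [-2.341, -2.094, 0.0]
ft_force: [-0.6, -0.1, -5.0]
gripper_width: 0.0494
finger_force: 63.4
```

```bash
python3 - <<'E'
from h import *
go(.575,.1204,.137,16.2)
f=tooldump(-.07,-.04)
o=arm.get_obs();_,M=yawy(o);q,_u=cloud(f);t=(q-o["position"])@M
im=f["image"][_u[:,1],_u[:,0]].astype(int).mean(1)
m=(abs(t[:,0])<.035)&(abs(t[:,1])<.028)&(t[:,2]>-.075)&(im>45)&(t[:,2]<-.03)
print(rect(t[m]*[1,1,-1],.03,.075)); print(np.round(np.percentile(t[m],[1,50,99],axis=0),4))
E
```

```text
t 8.65 pos [ 0.5048 -0.3348  0.1367] ay -6.39 tilt [ 4.e-04 -7.e-04 -1.e+00] F [-0.6 -0.1 -5. ] w 0.0494 ff 63.4 | shift [ 4.602e+01  1.910e+00 -2.000e-02] turn -22.59
-0.07 2235 [-0.013 -0.057 -0.07 ] [ 0.014  0.057 -0.065] 11.0
-0.065 15496 [-0.015 -0.055 -0.065] [ 0.02   0.055 -0.06 ] 105.0
-0.06 1541 [-0.001 -0.042 -0.06 ] [ 0.02   0.045 -0.055] 59.0
-0.055 1170 [ 0.007 -0.031 -0.055] [ 0.02   0.031 -0.05 ] 59.0
-0.05 1130 [ 0.006 -0.038 -0.05 ] [ 0.02   0.038 -0.045] 59.0
-0.045 1059 [ 0.006 -0.038 -0.045] [ 0.02   0.039 -0.04 ] 60.0
-0.04 949 [ 0.005 -0.038 -0.04 ] [ 0.02   0.038 -0.035] 59.0
(array([ 3.2, -0. ]), array([35.2, 56. ]), 0.5, 16901, 0.0624)
[[-0.0121 -0.0242 -0.064 ]
 [ 0.0142  0.0002 -0.0624]
 [ 0.0202  0.0241 -0.0314]]
```

Request:
carry_out(
  rows=[
    [3, 0.1, 0, 0, 0, 0, 0],
    [4.6, 0.19, 0, 0, 0, 0, 0],
    [4.6, 0.19, 0, 0, 0, 0, 0],
    [4.6, 0.19, 0, 0, 0, 0, 0],
    [4.6, 0.19, 0, 0, 0, 0, 0],
    [4.6, 0.19, 0, 0, 0, 0, 0],
    [4.6, 0.19, 0, 0, 0, 0, 0],
    [4.6, 0.19, 0, 0, 0, 0, 0],
    [4.6, 0.19, 0, 0, 0, 0, 0],
    [4, 0.19, 0, 0, 0, 0, 0],
    [2.8, 0.19, 0, 0, 0, 0, 0],
    [0, 0, 0, 0, 0, 0, 0],
  ],
)

```text
clock: 9.9
position: [0.5769, 0.1292, 0.1361]
orientation: [-2.338, -2.097, 0.0]
ft_force: [0.6, 0.6, -4.6]
gripper_width: 0.0493
finger_force: 63.3
```

Request:
carry_out(
  rows=[
    [0, 0, 0, 0, 0, -5.6, 0],
    [0, 0, 0, 0, 0, -5.7, 0],
    [0, 0, 0, 0, 0, -5.7, 0],
    [0, 0, 0, 0, 0, -5.6, 0],
    [0, 0, 0, 0, 0, 0, 0],
    [0, 0, 0, 0, 0, 0, 0],
  ],
)

```text
clock: 10.5
position: [0.5764, 0.1251, 0.1365]
orientation: [-1.89, -2.509, 0.002]
ft_force: [0.4, 0.1, -4.8]
gripper_width: 0.0494
finger_force: 63.3
```

```bash
python3 - <<'E'
from h import *
go(.575,.1204,.137,16.2)
f=arm.grab_frame("wrist"); save("w4",f["image"])
q,uv=cloud(f); b=q[(q[:,0]>.5)&(q[:,0]<.7)&(q[:,1]>-.12)&(q[:,1]<.22)]
for nm,z0,z1 in(("plate",.018,.026),("stop",.056,.068)):
    s=b[(b[:,2]>z0)&(b[:,2]<z1)]
    th=np.radians(16.2); e=np.array([[np.cos(th),np.sin(th)],[-np.sin(th),np.cos(th)]])
    l=(s[:,:2]-[.5943,.0529])@e.T
    print(nm,rect(s,z0,z1),np.round(np.percentile(l,[.2,50,99.8],axis=0)*1000,1))
E
```

```text
t 10.5 pos [0.5764 0.1251 0.1365] ay 16.02 tilt [-0.     -0.0014 -1.    ] F [ 0.4  0.1 -4.8] w 0.0494 ff 63.3 | shift [-0.42 -0.27 -0.05] turn -0.18
plate (array([571.6, 138.8]), array([90.4, 82. ]), 16.1, 4756, 0.0227) [[-42.8  51.8]
 [  2.  115.1]
 [ 47.1 129.9]]
stop (array([567.3, 153.7]), array([60.2, 24.4]), 16.2, 3352, 0.0628) [[-27.7  92.2]
 [  2.1 105.1]
 [ 32.1 116.4]]
```

View pics/w4.png

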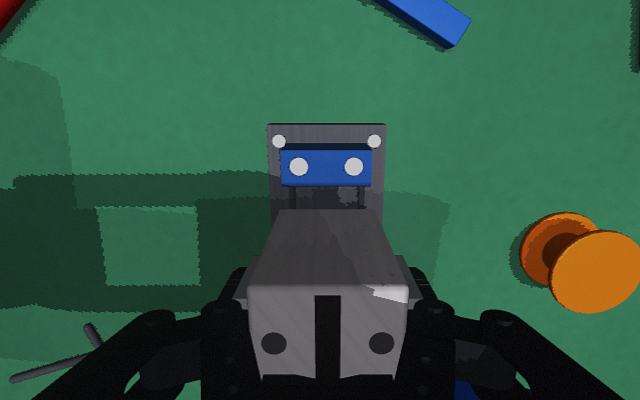

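The wrist view shows the stop at (326,168) and the plate edges at columns 268 and 386, with the pocket sides just visible behind the block at (293,195) and (365,195). Relative to the tool, the pocket centre comes out at (576.7,121.0) mm and yaw 16.2°. Aligning and going down to just above the plate.

Request:
carry_out(
  rows=[
    [-0.4, -0.08, 0, 0, 0, -0.2, 0],
    [0, 0, 2, 0, 0, 0, 0],
    [0, 0, 2.5, 0, 0, 0, 0],
    [0, 0, 2.5, 0, 0, 0, 0],
    [0, 0, 1.5, 0, 0, 0, 0],
    [0, 0, 0.5, 0, 0, 0, 0],
    [0, 0, 0, 0, 0, 0, 0],
    [0, 0, 0, 0, 0, 0, 0],
    [0, 0, 0, 0, 0, 0, 0],
  ],
)

```text
clock: 11.45
position: [0.5782, 0.1219, 0.0485]
orientation: [1.881, 2.515, 0.002]
ft_force: [0.3, 0.2, -4.2]
gripper_width: 0.0492
finger_force: 63.3
```

```bash
python3 - <<'E'
from h import *
go(.5767,.1210,.028,16.2)
E
```

```text
t 11.45 pos [0.5782 0.1219 0.0485] ay 16.4 tilt [-2.e-04  2.e-03 -1.e+00] F [ 0.3  0.2 -4.2] w 0.0492 ff 63.3 | shift [-0.04 -0.17  2.05] turn 0.2
```

Request:
carry_out(
  rows=[
    [-0.04, -0.17, 0, 0, 0, 0.2, 0],
    [0, 0, 0.3, 0, 0, 0, 0],
    [0, 0, 0.3, 0, 0, 0, 0],
    [0, 0, 0.3, 0, 0, 0, 0],
    [0, 0, 0.3, 0, 0, 0, 0],
    [0, 0, 0.3, 0, 0, 0, 0],
    [0, 0, 0.2, 0, 0, 0, 0],
    [0, 0, 0, 0, 0, 0, 0],
  ],
)

```text
clock: 12.25
position: [0.5759, 0.1209, 0.03]
orientation: [-1.886, -2.512, -0.0]
ft_force: [1.0, 0.9, -4.6]
gripper_width: 0.0493
finger_force: 63.5
```

```bash
python3 - <<'E'
from h import *
go(.5767,.1210,.028,16.2)
E
```

```text
t 12.25 pos [0.5759 0.1209 0.03  ] ay 16.21 tilt [ 0.  0. -1.] F [ 1.   0.9 -4.6] w 0.0493 ff 63.5 | shift [-0.01  0.08  0.2 ] turn 0.01
```

Request:
carry_out(
  rows=[
    [0, 0, 0.15, 0, 0, 0, 0],
    [0, 0, 0.15, 0, 0, 0, 0],
    [0, 0, 0.2, 0, 0, 0, 0],
    [0, 0, 0, 0, 0, 0, 0],
    [0, 0, 0, 0, 0, 0, 0],
  ],
)

```text
clock: 12.75
position: [0.5759, 0.1209, 0.0281]
orientation: [1.886, 2.512, 0.0]
ft_force: [-10.8, -1.9, 30.3]
gripper_width: 0.0495
finger_force: 67.1
```

```bash
python3 - <<'E'
from h import *
go(.5767,.1210,.028,16.2)
E
```

```text
t 12.75 pos [0.5759 0.1209 0.0281] ay 16.21 tilt [-0.e+00  4.e-04 -1.e+00] F [-10.8  -1.9  30.3] w 0.0495 ff 67.1 | shift [-0.01  0.08  0.01] turn 0.01
```

Seated: TCP z stopped at 28.1 mm, the expected height, with 30 N reaction. Unloading, releasing and lifting.

Request:
carry_out(
  rows=[
    [0, 0, -0.3, 0, 0, 0, 0],
    [0, 0, 0, 0, 0, 0, 1],
    [0, 0, 0, 0, 0, 0, 1],
    [0, 0, 0, 0, 0, 0, 1],
    [0, 0, 0, 0, 0, 0, 1],
    [0, 0, 0, 0, 0, 0, 1],
    [0, 0, -1, 0, 0, 0, 1],
    [0, 0, -2, 0, 0, 0, 1],
    [0, 0, -3, 0, 0, 0, 1],
    [0, 0, -4, 0, 0, 0, 1],
    [0, 0, -4, 0, 0, 0, 1],
    [0, 0, -4, 0, 0, 0, 1],
  ],
)

```text
clock: 13.95
position: [0.5755, 0.1208, 0.2106]
orientation: [1.886, 2.512, 0.0]
ft_force: [0.2, 0.1, -0.2]
gripper_width: 0.0853
finger_force: 0.0
```

Request:
carry_out(
  rows=[
    [0, 0, -3, 0, 0, 0, 1],
    [0, 0, 0, 0, 0, 0, 1],
    [0, 0, 0, 0, 0, 0, 1],
  ],
)

```text
clock: 14.25
position: [0.5759, 0.1209, 0.2393]
orientation: [1.885, 2.511, 0.002]
ft_force: [-0.6, -0.1, 0.5]
gripper_width: 0.0855
finger_force: 0.0
```

```bash
python3 - <<'E'
from h import *
go(.485,.36,.23,-5)
f=arm.grab_frame("wrist"); save("w5",f["image"])
q,uv=cloud(f); b=q[(q[:,0]>.5)&(q[:,0]<.7)&(q[:,1]>-.12)&(q[:,1]<.22)]
print("block",rect(b,.083,.1)); print("stop",rect(b,.056,.068))
c=b[b[:,2]>.083]; A=np.c_[c[:,:2],np.ones(len(c))]; print(np.linalg.lstsq(A,c[:,2],rcond=None)[0])
s=b[(b[:,2]>.018)&(b[:,2]<.026)]
th=np.radians(16.2); e=np.array([[np.cos(th),np.sin(th)],[-np.sin(th),np.cos(th)]])
l=(s[:,:2]-[.5962,.0538])@e.T; print("plate x",np.percentile(l[:,0],[.2,99.8])*1000)
l=(c[:,:2]-[.5962,.0538])@e.T; print("block in fixture",np.percentile(l,[.5,99.5],axis=0)*1000)
E
```

```text
t 14.25 pos [0.5759 0.1209 0.2393] ay 16.21 tilt [-1.0e-04  1.8e-03 -1.0e+00] F [-0.6 -0.1  0.5] w 0.0855 ff 0.0 | shift [25.5  -2.06  0.92] turn 21.21
block (array([575.9, 121.1]), array([50.1, 39.8]), 15.8, 2493, 0.0906)
stop (array([567.7, 152.6]), array([60.1, 26.6]), 16.4, 1831, 0.0627)
[-1.07149201  3.68720189  0.43903461]
plate x [-45.00603189  44.90347664]
block in fixture [[-73.41716057  54.01140179]
 [ 71.26625023  88.52020652]]
```

View pics/w5.png

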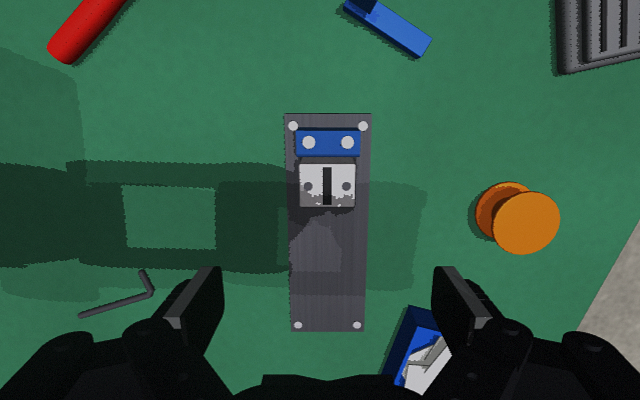

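The wrist view shows the block at (327,185) standing square in the pocket against the blue stop. Its top is at 90.6 mm, exactly the seated height, so it is home. Now to above the square.

Request:
carry_out(
  rows=[
    [3, -0.04, 0, 0, 0, 0, 1],
    [4.6, -0.04, 0, 0, 0, 0, 1],
    [4.6, -0.04, 0, 0, 0, 0, 1],
    [4.6, -0.04, 0, 0, 0, 0, 1],
    [4.6, -0.04, 0, 0, 0, 0, 0.5],
    [4, -0.03, 0, 0, 0, 0, 0.5],
    [2.7, -0.03, 0, 0, 0, 0, 0.5],
    [0, 0, 0, 0, 0, 7.2, 0.5],
    [0, 0, 0, 0, 0, 7.2, 0.5],
    [0, 0, 0, 0, 0, 7.2, 0.5],
    [0, 0, 0, 0, 0, 0, 0.5],
    [0, 0, 0, 0, 0, 0, 0.5],
  ],
)

```text
clock: 15.5
position: [0.4943, 0.3895, 0.237]
orientation: [-2.32, -2.119, 0.003]
ft_force: [0.3, 0.4, 0.7]
gripper_width: 0.0427
finger_force: 0.0
```

```bash
python3 - <<'E'
from h import *
go(.495,.39,.007,-5.5)
f=arm.grab_frame("wrist"); save("w6",f["image"])
q,uv=cloud(f); b=q[(q[:,0]>.46)&(q[:,0]<.53)&(q[:,1]>.30)&(q[:,1]<.42)]
print("bar",rect(b,.015,.024),"all",rect(b,.012,.08),"blade",rect(b,.064,.076))
o=arm.get_obs();_,M=yawy(o);t=(q-o["position"])@M
m=(abs(t[:,1])<.08)&(abs(t[:,0])<.02)&(t[:,2]<.1);print("tips tool z",np.percentile(t[m,2],99.5))
E
```

```text
t 15.5 pos [0.4943 0.3895 0.237 ] ay -5.19 tilt [-0.0015 -0.0016 -1.    ] F [0.3 0.4 0.7] w 0.0427 ff 0.0 | shift [ 0.09  0.1  23.  ] turn 0.31
bar (array([494.2, 359.6]), array([89.8, 19.9]), 84.5, 1198, 0.0207) all (array([494.2, 359.6]), array([90. , 19.9]), 84.5, 1485, 0.0209) blade (array([497.6, 391.2]), array([26.2,  7.4]), 84.8, 236, 0.0706)
tips tool z -0.021156561920567717
```

View pics/w6.png

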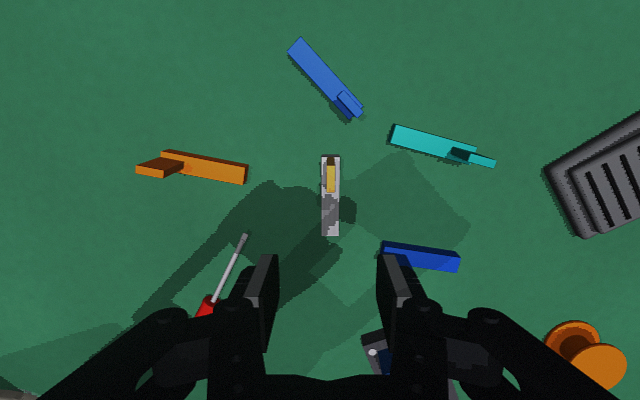

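The wrist view shows the steel/brass square upright at (330,195), brass blade at (331,178). Its neighbours (blue, turquoise, orange, screwdriver tip at (245,237)) are all clear. The bar fits 89.8 x 19.9 mm at 84.5°, height 20.7 mm. Gripping the blade.

Request:
carry_out(
  rows=[
    [0.15, 0.28, 0, 0, 0, 0.3, 0.5],
    [0, 0, 3, 0, 0, 0, 0.5],
    [0, 0, 4, 0, 0, 0, 0.5],
    [0, 0, 4, 0, 0, 0, 0.5],
    [0, 0, 4, 0, 0, 0, 0.5],
    [0, 0, 3, 0, 0, 0, 0.5],
    [0, 0, 2.4, 0, 0, 0, 0.5],
    [0, 0, 0, 0, 0, 0, 0.5],
    [0, 0, 0, 0, 0, 0, 0.5],
  ],
)

```text
clock: 16.45
position: [0.498, 0.3912, 0.0345]
orientation: [-2.328, -2.109, 0.001]
ft_force: [-0.4, -0.2, 1.0]
gripper_width: 0.0428
finger_force: 0.0
```

```bash
python3 - <<'E'
from h import *
go(.4972,.391,.007,-5.5)
E
```

```text
t 16.45 pos [0.498  0.3912 0.0345] ay -5.66 tilt [-3.e-04 -3.e-04 -1.e+00] F [-0.4 -0.2  1. ] w 0.0428 ff 0.0 | shift [-0.03 -0.07  2.75] turn -0.16
```

Request:
carry_out(
  rows=[
    [0, -0.07, 1.5, 0, 0, -0.15, 0.5],
    [0, 0, 1.1, 0, 0, 0, 0.5],
    [0, 0, 0, 0, 0, 0, 0.5],
    [0, 0, 0, 0, 0, 0, 0],
    [0, 0, 0, 0, 0, 0, 0],
    [0, 0, 0, 0, 0, 0, 0],
    [0, 0, 0, 0, 0, 0, 0],
    [0, 0, 0, 0, 0, 0, 0],
    [0, 0, 0, 0, 0, 0, 0],
  ],
)

```text
clock: 17.35
position: [0.4974, 0.3916, 0.0088]
orientation: [-2.326, -2.111, -0.001]
ft_force: [-1.4, 0.6, 6.0]
gripper_width: 0.0069
finger_force: 59.3
```

```bash
python3 - <<'E'
from h import *
go(.4972,.391,.15,-5.5)
E
```

```text
t 17.35 pos [0.4974 0.3916 0.0088] ay -5.54 tilt [ 7.e-04  6.e-04 -1.e+00] F [-1.4  0.6  6. ] w 0.0069 ff 59.3 | shift [ -0.05  -0.   -14.12] turn -0.04
```

Request:
carry_out(
  rows=[
    [0, 0, -0.5, 0, 0, 0, 0],
    [0, 0, -1.5, 0, 0, 0, 0],
    [0, 0, -2.5, 0, 0, 0, 0],
    [0, 0, -3, 0, 0, 0, 0],
    [0, 0, -3, 0, 0, 0, 0],
    [0, 0, -2.5, 0, 0, 0, 0],
    [0, 0, -1.2, 0, 0, 0, 0],
    [0, 0, 0, 0, 0, 0, 0],
  ],
)

```text
clock: 18.15
position: [0.4979, 0.3918, 0.1524]
orientation: [2.326, 2.111, 0.005]
ft_force: [0.9, 0.1, -3.7]
gripper_width: 0.0076
finger_force: 58.7
```

Request:
carry_out(
  rows=[
    [-2, 0.8, 0, 0, 0, 0, 0],
    [-3.5, 1.4, 0, 0, 0, 0, 0],
    [-4, 1.6, 0, 0, 0, 0, 0],
    [-4, 1.6, 0, 0, 0, 0, 0],
    [-4, 1.6, 0, 0, 0, 0, 0],
    [-4, 1.6, 0, 0, 0, 0, 0],
    [-4, 1.6, 0, 0, 0, 0, 0],
    [-3, 1.2, 0, 0, 0, 0, 0],
    [-1.64, 0.69, 0, 0, 0, 0, 0],
    [0, 0, 0, 0, 0, 0, 0],
  ],
)

```text
clock: 19.15
position: [0.5881, 0.0776, 0.149]
orientation: [-2.328, -2.108, 0.003]
ft_force: [0.2, 0.2, -3.0]
gripper_width: 0.0073
finger_force: 58.6
```

Request:
carry_out(
  rows=[
    [0, 0, 0, 0, 0, -5.4, 0],
    [0, 0, 0, 0, 0, -5.5, 0],
    [0, 0, 0, 0, 0, -5.5, 0],
    [0, 0, 0, 0, 0, -5.4, 0],
    [0, 0, 0, 0, 0, 0, 0],
    [0, 0, 0, 0, 0, 0, 0],
  ],
)

```text
clock: 19.75
position: [0.5877, 0.0805, 0.1498]
orientation: [-1.887, -2.511, 0.001]
ft_force: [0.1, 0.5, -3.5]
gripper_width: 0.0071
finger_force: 58.6
```

```bash
python3 - <<'E'
from h import *
go(.5886,.0799,.0308,16.2)
f=arm.grab_frame("wrist"); save("w7",f["image"])
o=arm.get_obs();_,M=yawy(o);q,uv=cloud(f);t=(q-o["position"])@M
im=f["image"][uv[:,1],uv[:,0]].mean(1)
m=(abs(t[:,1])<.03)&(t[:,0]>-.09)&(t[:,0]<.03)&(t[:,2]>-.02)&(t[:,2]<.015)
for a in np.arange(-.09,.03,.01):
    s=m&(t[:,0]>=a)&(t[:,0]<a+.01)
    if s.sum()>3: print(round(a,3),s.sum(),np.round(np.percentile(t[s],[2,50,98],axis=0)*1000,1).tolist())
b=q[(q[:,0]>.5)&(q[:,0]<.7)&(q[:,1]>-.12)&(q[:,1]<.22)]
print("block",rect(b,.085,.096),"stop",rect(b,.056,.068))
E
```

```text
t 19.75 pos [0.5877 0.0805 0.1498] ay 16.15 tilt [ 4.e-04 -1.e-03 -1.e+00] F [ 0.1  0.5 -3.5] w 0.0071 ff 58.6 | shift [-0.09  0.08 11.9 ] turn -0.05
-0.07 45 [[-61.8, -7.9, -12.8], [-60.6, -0.4, -11.6], [-60.0, 5.7, -10.6]]
-0.06 277 [[-59.8, -8.4, -12.8], [-57.5, 0.1, -11.8], [-50.4, 8.1, -10.8]]
-0.05 107 [[-49.9, -8.3, -12.9], [-46.6, -6.2, -11.8], [-43.1, 8.0, -10.9]]
-0.0 69 [[8.6, -9.7, -12.9], [9.4, 4.6, -11.7], [9.9, 9.5, -10.3]]
0.01 991 [[10.3, -9.6, -19.6], [13.0, -0.3, -8.2], [13.6, 9.4, 6.6]]
block (array([575.8, 120.8]), array([50.2, 39.9]), 16.2, 5307, 0.0907) stop (array([567.6, 152.6]), array([60. , 26.1]), 16.1, 3690, 0.0628)
```

View pics/w7.png

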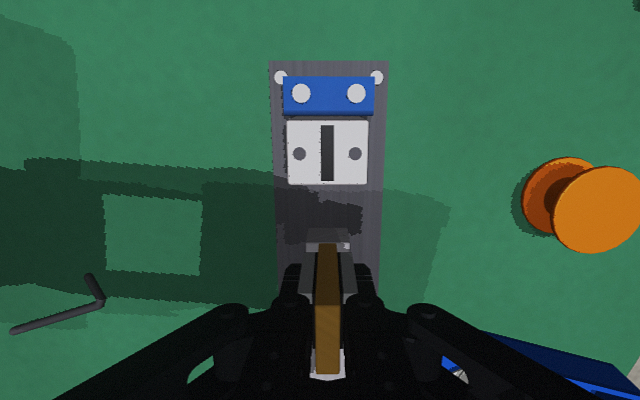

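The wrist view shows the square held level, with the brass blade at (328,290) and the bar visible front and rear at equal height. The block at (328,152) is undisturbed. Lowering to just above the plate, about 10 mm clear of the block.

Request:
carry_out(
  rows=[
    [-0.09, 0.08, 1, 0, 0, 0, 0],
    [0, 0, 2, 0, 0, 0, 0],
    [0, 0, 2.5, 0, 0, 0, 0],
    [0, 0, 2.5, 0, 0, 0, 0],
    [0, 0, 2, 0, 0, 0, 0],
    [0, 0, 1, 0, 0, 0, 0],
    [0, 0, 0.3, 0, 0, 0, 0],
    [0, 0, 0, 0, 0, 0, 0],
    [0, 0, 0, 0, 0, 0, 0],
  ],
)

```text
clock: 20.7
position: [0.5901, 0.079, 0.0382]
orientation: [1.885, 2.512, 0.002]
ft_force: [-0.0, 0.5, -3.1]
gripper_width: 0.0074
finger_force: 58.5
```

```bash
python3 - <<'E'
from h import *
go(.5886,.0799,.0308,16.2)
E
```

```text
t 20.7 pos [0.5901 0.079  0.0382] ay 16.24 tilt [-2.0e-04  1.5e-03 -1.0e+00] F [-0.   0.5 -3.1] w 0.0074 ff 58.5 | shift [ 0.13 -0.12  0.74] turn 0.04
```

Request:
carry_out(
  rows=[
    [0.1, -0.1, 0.2, 0, 0, 0, 0],
    [0, 0, 0.2, 0, 0, 0, 0],
    [0, 0, 0.2, 0, 0, 0, 0],
    [0, 0, 0.1, 0, 0, 0, 0],
    [0, 0, 0, 0, 0, 0, 0],
    [0, 0, 0, 0, 0, 0, 0],
  ],
)

```text
clock: 21.3
position: [0.5882, 0.0797, 0.0308]
orientation: [1.885, 2.513, 0.0]
ft_force: [-2.7, -0.2, 4.6]
gripper_width: 0.0072
finger_force: 59.8
```

```bash
python3 - <<'E'
from h import *
go(.5886,.0799,.0308,16.2)
E
```

```text
t 21.3 pos [0.5882 0.0797 0.0308] ay 16.26 tilt [ 0.e+00  2.e-04 -1.e+00] F [-2.7 -0.2  4.6] w 0.0072 ff 59.8 | shift [0.01 0.05 0.  ] turn 0.06
```

Touching at the expected height with light force. Sliding towards the block.

Request:
carry_out(
  rows=[
    [0.2, 0, 0, 0, 0, 0, 0],
    [0.2, 0, 0, 0, 0, 0, 0],
    [0.2, 0, 0, 0, 0, 0, 0],
    [0.2, 0, 0, 0, 0, 0, 0],
    [0.1, 0, 0, 0, 0, 0, 0],
    [0.1, 0, 0, 0, 0, 0, 0],
    [0, 0, 0, 0, 0, 0, 0],
    [0, 0, 0, 0, 0, 0, 0],
  ],
)

```text
clock: 22.1
position: [0.5864, 0.0891, 0.0308]
orientation: [1.884, 2.512, 0.002]
ft_force: [1.7, -4.4, 5.2]
gripper_width: 0.0079
finger_force: 59.9
```

```bash
cat >> h.py <<'E'
def fx():
    o=arm.get_obs();a,M=yawy(o);th=np.radians(16.2); e=np.array([[np.cos(th),np.sin(th)],[-np.sin(th),np.cos(th)]])
    F=o["ft_force"]; l=e@(o["position"][:2]-[.5962,.0538])*1000
    print("fixture TCP x,y",np.round(l,2),"z",round(o["position"][2]*1000,2),"ay",round(a,2),"tilt",np.round(M[2],4),"F x,y,z",np.round(e@F[:2],1),round(F[2],1),"T",np.round(o["torque"],2),"ff",round(o["finger_force"],1),"w",round(o["gripper_width"],4),o["clock"])
E
python3 -c "
from h import *
fx()"
```

```text
fixture TCP x,y [ 0.43 36.67] z 30.85 ay 16.26 tilt [-7.e-04  2.e-03 -1.e+00] F x,y,z [ 0.4 -4.7] 5.2 T [-0.7  -0.2  -0.02] ff 59.9 w 0.0079 22.1
```

Request:
carry_out(
  rows=[
    [0.1, 0, 0, 0, 0, 0, 0],
    [0.1, 0, 0, 0, 0, 0, 0],
    [0.1, 0, 0, 0, 0, 0, 0],
    [0.1, 0, 0, 0, 0, 0, 0],
    [0, 0, 0, 0, 0, 0, 0],
    [0, 0, 0, 0, 0, 0, 0],
  ],
)

```text
clock: 22.7
position: [0.586, 0.0902, 0.0309]
orientation: [1.881, 2.51, -0.001]
ft_force: [5.8, -21.4, 5.0]
gripper_width: 0.0076
finger_force: 59.6
```

```bash
python3 -c "
from h import *
fx()"
```

```text
fixture TCP x,y [ 0.41 37.82] z 30.93 ay 16.31 tilt [-0.0042  0.0022 -1.    ] F x,y,z [ -0.4 -22.2] 5.0 T [-3.11 -0.78 -0.06] ff 59.6 w 0.0076 22.7
```

Request:
carry_out(
  rows=[
    [0.05, 0, 0, 0, 0, 0, 0],
    [0, 0, 0.1, 0, 0.1, 0, 0],
    [0, 0, 0.1, 0, 0.1, 0, 0],
    [0, 0, 0, 0, 0, 0, 0],
    [0, 0, 0, 0, 0, 0, 0],
  ],
)

```text
clock: 23.2
position: [0.5861, 0.0904, 0.0308]
orientation: [1.882, 2.512, 0.002]
ft_force: [-1.1, -24.1, 25.4]
gripper_width: 0.0072
finger_force: 63.7
```

```bash
python3 -c "
from h import *
fx()"
```

```text
fixture TCP x,y [ 0.54 37.91] z 30.75 ay 16.33 tilt [-0.0013  0.0025 -1.    ] F x,y,z [ -7.8 -22.9] 25.4 T [-3.95  0.25 -0.07] ff 63.7 w 0.0072 23.2
```

Request:
carry_out(
  rows=[
    [0.1, -0.04, 0, 0, 0, 0, 0],
    [0, 0, 0.08, 0, 0.1, 0, 0],
    [0, 0, 0, 0, 0, 0, 0],
    [0, 0, 0, 0, 0, 0, 0],
    [0, 0, 0, 0, 0, 0, 0],
  ],
)

```text
clock: 23.7
position: [0.5862, 0.0904, 0.0308]
orientation: [1.881, 2.513, 0.004]
ft_force: [-1.0, -29.2, 32.8]
gripper_width: 0.0071
finger_force: 64.7
```

```bash
python3 - <<'E'
from h import *
fx()
f=arm.grab_frame("wrist"); s=arm.grab_frame("side"); t=arm.grab_frame("top")
im=np.vstack([f["image"],np.hstack([cv2.resize(s["image"][190:255,255:359],(320,200),interpolation=cv2.INTER_CUBIC),cv2.resize(t["image"][160:225,262:366],(320,200),interpolation=cv2.INTER_CUBIC)])])
save("w8",im)
q,uv=cloud(f); th=np.radians(16.2); e=np.array([[np.cos(th),np.sin(th)],[-np.sin(th),np.cos(th)]])
l=np.c_[(q[:,:2]-[.5962,.0538])@e.T,q[:,2]]*1000
b=l[(abs(l[:,0])<26)&(l[:,1]>49)&(l[:,1]<91)&(l[:,2]>80)&(l[:,2]<98)]
r=b[(abs(b[:,1]-70)<17)&(abs(b[:,0])<22)]; print("block top plane",np.linalg.lstsq(np.c_[r[:,:2],np.ones(len(r))],r[:,2],rcond=None)[0],np.percentile(b,[1,99],axis=0))
for y0,y1 in((-45,-25),(-25,-5),(40,52)):
    c=l[(abs(l[:,0])<9)&(l[:,1]>y0)&(l[:,1]<y1)&(l[:,2]>34)&(l[:,2]<50)]
    if len(c): print("bar",y0,len(c),np.median(c,0),c[:,1].min(),c[:,1].max())
fx()
E
```

```text
fixture TCP x,y [ 0.62 37.97] z 30.76 ay 16.35 tilt [-8.0e-04  3.6e-03 -1.0e+00] F x,y,z [ -9.1 -27.8] 32.8 T [-4.94  0.39 -0.06] ff 64.7 w 0.0071 23.7
block top plane [-1.61398957e-04 -1.72342220e-02  9.23200295e+01] [[-25.08949973  49.80954012  89.03919591]
 [ 23.27966368  90.68913479  96.82703831]]
bar -25 400 [  0.36612385 -17.47477344  42.98155831] -23.962015784792104 -5.17160129706012
fixture TCP x,y [ 0.58 37.97] z 30.72 ay 16.35 tilt [-8.0e-04  3.5e-03 -1.0e+00] F x,y,z [ -9.  -27.7] 33.2 T [-4.93  0.41 -0.04] ff 64.7 w 0.0074 23.85
```

View pics/w8.png

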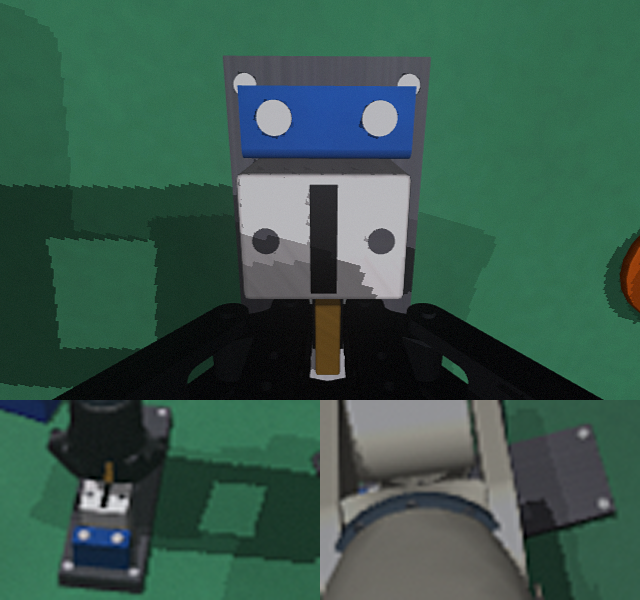

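```bash
python3 - <<'E'
from h import *
from scipy.optimize import least_squares
f=arm.grab_frame("wrist")
q,uv=cloud(f); th=np.radians(16.2); e=np.array([[np.cos(th),np.sin(th)],[-np.sin(th),np.cos(th)]])
l=np.c_[(q[:,:2]-[.5962,.0538])@e.T,q[:,2]]*1000
im=f["image"][uv[:,1],uv[:,0]].astype(int)
def fit(n,m):
    r=l[m]; g=lambda p:r[:,0]*p[0]+r[:,1]*p[1]+p[2]-r[:,2]
    p=least_squares(g,[0,0,np.median(r[:,2])],loss="soft_l1",f_scale=.3).x; print(n,len(r),"slope deg",np.round(np.degrees(p[:2]),2),"z at centre",round(p[0]*r[:,0].mean()+p[1]*r[:,1].mean()+p[2],2),np.round(r.mean(0),1))
fit("block",(abs(l[:,0])<22)&(l[:,1]>54)&(l[:,1]<87)&(l[:,2]>87)&(l[:,2]<94))
fit("stop",(abs(l[:,0])<27)&(l[:,1]>97)&(l[:,1]<115)&(l[:,2]>58)&(l[:,2]<67))
fit("blade top",(abs(l[:,0])<4)&(l[:,1]>27)&(l[:,1]<49)&(l[:,2]>88)&(l[:,2]<96))
fit("bar top",(abs(l[:,0])<9)&(l[:,1]>-40)&(l[:,1]<10)&(l[:,2]>37)&(l[:,2]<46))
E
```

```text
block 15518 slope deg [-0.02 -1.02] z at centre 91.1 [-0.  71.2 91.1]
stop 8467 slope deg [ 0.05 -0.32] z at centre 62.99 [-1.000e-01  1.061e+02  6.310e+01]
blade top 1437 slope deg [ 0.92 -0.53] z at centre 92.62 [ 0.2 38.4 92.6]
bar top 403 slope deg [0.07 0.59] z at centre 43.0 [  0.5 -16.1  43. ]
```

The wrist view shows the blade at (328,335) tight against the block at (325,240), and the block backed by the stop at (327,120). The base is flat at plate height. Forces are steady at 28 N into the block and 33 N down, with a 65 N grip. The block leans back about 0.7° into its pocket play and rests on the stop. Handing in.

```bash
python3 -c "
from h import *
fx(); print(arm.sign_off())"
```

```text
fixture TCP x,y [ 0.58 37.99] z 30.74 ay 16.36 tilt [-8.0e-04  3.5e-03 -1.0e+00] F x,y,z [ -9.7 -28. ] 31.2 T [-4.89  0.41  0.01] ff 64.7 w 0.0074 23.9
the job is handed in; nothing more can be done
None
```

Handed in at 23.9 s, verdict not shown: the block is home and released, leaning about 0.7° onto the stop, and the gripped square is pressed about 28 N into it and 31 N down; my first grasp missed, tipping and nudging the block, because the fingertips sit 42 mm farther back than the text says, but it righted itself and the second grasp held.

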